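Hold the slide against the sprung end stop while it is clamped

ROBOT

A 6-joint arm with a two-finger parallel gripper is mounted at the origin on a cart in front of the work surface, level with it; the furniture and walls round the work are solid. World frame = base frame: x ahead of the robot, y to its left, z up, the work surface at z = 0. Lengths are in mm, angles in rad, forces in N, time in s.
With the tool pointing down it reaches from about 375 to 925 mm from the base axis. Payload 5.7 kg.
Tool frame: the origin (TCP) lies midway between the tips of the shut fingers; the grasp point (between the pads) lies 19 mm behind it; z points along the fingers, y is the direction in which the jaws open and shut (so a half turn about z gives the same grasp; the last joint's range is limited). The gripper opens to 88 mm and grips with 3 to 60 N. Pads are 20 mm wide; open, the fingers measure 115 mm over their backs; the gripper's body (75 mm by 178 mm) begins 61 mm behind the grasp point.
Start: joints at [-1.328, 0.359, 1.51, -0, 1.272, -0.115], TCP at [210.111, -561.971, 194.823] pointing down, gripper open.
Joint ranges: [-2.97, 2.97], [-1.01, 2.36], [0.21, 2.38], [-0.96, 4.11], [0.2, 2.71], [-2.98, 2.98]. Speed limits (rad/s): [2.39, 2.39, 3.14, 3.14, 3.14, 3.14].

INTERFACE

Orientations are given as a unit quaternion [w, x, y, z].
In Python, from bench import r gives the robot as it stands. The module is installed in compiled form; this text tells all that it offers.
- The arm moves only by the shell command python3 -m jog 'ROWS' [FORCE]. ROWS is JSON, a list of rows, each an object with "travel": the shift along the world's x, y, z as a fraction of full scale, a list of three; "delta_rot": the turn, a rotation vector about the world's x, y, z as a fraction of full scale, a list of three; "jaw": the opening, from -1 (shut) to 1 (fully open), so that 0 is half open. A call has exactly 8 rows; each row is the pose to reach, as a shift and turn from the pose measured when the call began; what a row does not reach only later rows make up. Full scale, the value 1, is 40 cm for a shift and 90 degrees for a turn. A row lasts 1/8 s, in which the tool goes at most 62.5 mm and 10.7 degrees, less where a joint would pass 70% of its speed; a pose out of reach is approached as far as the arm can. A call with a number of a shift or a turn outside -1 to 1 is refused whole. A call with a gripper value outside its range is refused whole. The fingers move at their own pace and stop on an object; FORCE is the grip in N (left out, the last holds). Time passes only in rows, so rows that repeat a pose let the fingers close, or fill a call up. It gives the time, the measured TCP pose, the force and the opening at its end, in the units of the state.
- r.get_obs(): the state, without advancing time (a new reading comes with each control period).
- r.camera(name): name is "scene" or "top" or "wrist"; returns a dict with "img" (420x560x3 uint8, blue, green, red), "depth" (420x560 float32, mm along the optical axis (not along the pixel's ray), 0 where there is no reading), "mtx" (3x3 intrinsics, pixels), "eye" and "attitude" of the camera in the world; the wrist camera has in their place "tool_from_camera" (4x4, takes a point from camera to tool coordinates, whose origin is the TCP and whose axes are the flange's). Camera axes: x right, y up, looking along -z (the intrinsics and any distortion apply to the point x, -y, -z); pixel columns grow to the right and rows downward; lengths in mm; the calibration is good to about 2 mm. A picture is of the moment at which its call begins: read the wrist's pose just before it.
- r.sign_off(): hands the job in, once; it reports no verdict.
The state is a dict: "time_s": time; "q": joint angles; "joint_vel": joint speeds; "effort": joint torques, N m; "tcp_pos": TCP position; "tool_rot": TCP orientation; "force": force on the tool from outside, world axes, zero at the start; "moment": the same for the moment, N m; "grip_width": finger opening in mm.
Only numpy, scipy, OpenCV 4.12 (cv2) and the standard library are available. Lean on these libraries where they do the work, as an engineer would, in place of code of your own. Each camera call takes 0.05 s, during which the arm holds its last target. There are 200 camera calls.

TASK

Pick up the loose aluminium slide, set it in the open end of the clamp track and push it along the track, under the clamp bridge, until its front edge presses the sprung end stop. Keep pushing with a steady force of about 9 N (between 5 and 13 N, and never over 20 N) with the slide flat on the track's base plate, so that a colleague can tighten the thumbscrews: your program finishes while the robot is still pushing, and does not let go. Leave the other things on the worktop where they are.

Things in the scene. Friction and masses are not known exactly. Their poses are not given: they have to be found in the camera images.
- track: Clamp track fixed to the worktop. Origin on the worktop; +x is the push direction, from the open end to the end stop. Dark base plate 300x110 mm, 6 mm thick, x = -160 to 140 mm. Two guide rails x = -30 to 110 mm, tops at z = 20 mm, inner faces at y = -28 and 28 mm, so 3 mm of play each side of the slide. The stop's housing is at x = 112 to 136 mm, 30 mm high.
- track_mouth (a point): Middle of the track's open end, on top of the base plate: x = -60, y = 0, z = 6 mm in the track's frame; axes as the track's. From here flared lead-ins narrow from 75 mm to the 56 mm channel at x = -30 mm. Before it (x below -60 mm) the base plate is bare for 100 mm: the place to set the slide down.
- track_bridge (a point): Middle of the clamp bridge's underside: x = 50, y = 0, z = 20 mm in the track's frame, 14 mm above the base plate; axes as the track's. The bridge is 30 mm long in x (35 to 65 mm), its top at z = 34 mm; two black thumbscrews on it reach up to z = 51 mm.
- end_stop: Sprung end stop at the track's far end: black pad 44 mm wide, 16 mm high. Origin: centre of the face that the slide presses, unloaded at x = 85 mm, y = 0, z = 15.5 mm in the track's frame. It yields along the track's +x by up to 18 mm, with the force 1.8 N + 0.9 N per mm of travel (9 N at 8 mm, 5 N at 3.6 mm, 13 N at 12.4 mm; hard stop at 18 mm).
- slide: The loose aluminium slide, about 0.25 kg, lying flat: plate 130x50x8 mm with an upright grip block near its rear end. Origin: centre of the plate's underside; +x to its front end (the one that meets the end stop), z up. The block is 18 mm (x) by 26 mm (y), centred at x = -45 mm, y = 0, its top at z = 61 mm. In the slick track its friction can add some 1 to 3 N to the push felt at the wrist.
- slide_grip (a point): Point in the slide's grip block to grasp at: x = -45, y = 0, z = 42 mm in the slide's frame (19 mm below the block's top, 34 mm above the plate's top); axes as the slide's. The block can be gripped across its 18 mm (fingers before and behind) or its 26 mm (fingers left and right).
- slide_front (a point): Middle of the slide's front edge: x = 65, y = 0, z = 4 mm in the slide's frame; axes as the slide's.
- calculator: Bystander, to be left alone: grey desk calculator, 118x70x12 mm, right rear. Origin: centre of its underside.
- tally: Bystander, to be left alone: round tally counter, 54x45x19 mm, front edge. Origin: centre of its underside.
- timer: Bystander, to be left alone: square white bench timer, 66x66x18 mm, front left. Origin: centre of its underside.
- sticky_notes: Bystander, to be left alone: pad of sticky notes, 69x69x11 mm, right. Origin: centre of its underside.
- petri: Bystander, to be left alone: clear lidded dish, 60 mm across, 15 mm high, right rear. Origin: centre of its underside.
Things that resemble listed ones, but are neither listed nor needed, are in the scene too. What is shaped like the slide but green or yellow is not meant.

How it is judged (in metres and radians):
On the way:
1. the slide's front edge is under the clamp bridge, between the rails (x of slide_front in the frame of track between 0.037 and 0.084 m and z of slide_front in the frame of track below 0.018 m and y of slide_front in the frame of track between -0.006 and 0.006 m), for 0.05 s.
At the end, for the whole second after the job is handed in: Through the last second the robot still holds the slide and its front edge presses the end stop with 5 to 13 N, at rest (under 10 mm/s), flat (within 0.05 rad) on the base plate or less than 4 mm above it, in line with the track within 0.08 rad and its front edge within 6 mm of the track's middle (contact force between slide and end_stop between 5 and 13 N and contact force between any of the fingers, the arm and slide above 3 N and z of slide in the frame of track below 0.01 m and angle between slide's own z axis and vertical below 0.05 rad and angle between the x axis of slide and the x axis of track, either way round below 0.08 rad and x of slide_front in the frame of track above 0.085 m and y of slide_front in the frame of track between -0.006 and 0.006 m and linear speed of slide below 0.01 m/s); the arm keeps its last pose, push and grip.
It fails at once if the slide is pushed against the end stop with more than 20 N (contact force between slide and end_stop above 20 N).
It fails at once if a bystander (calculator, tally counter, timer, notes or dish) is moved by more than 30 mm (distance of any of calculator, tally, timer, sticky_notes, petri from where it was at the start of the episode above 0.03 m).
It also fails if it takes over 58 s, if anything falls off the work surface, if the arm or the gripper's body presses on something with over 40 N, if the wrist force passes 120 N, or if a joint passes its speed limit or range.

## Working session

There is one attempt and no reset: what is moved stays moved. The work goes in short steps, Python scripts to look and compute and a shell command to move; the robot and the scene stay as the last step left them, time stands still between calls to the robot, and variables do not carry over. Pictures are saved under pics/ and viewed, about 8 in all and at most 12, crops included, and the job is handed in when it is done.

```bash
mkdir -p pics; python3 - <<'E'
from bench import r
import cv2,numpy as np,pickle
o=r.get_obs(); print(o)
for n in("top","scene"):
    c=r.camera(n); pickle.dump(c,open(n+".pkl","wb")); cv2.imwrite(f"pics/{n}0.png",c["img"]); print(n,c["mtx"],c["eye"],c["attitude"],[k for k in c])
E
```

```text
{'time_s': 0.0, 'q': array([-1.32808482e+00,  3.59493153e-01,  1.51141890e+00, -2.64506435e-05,
        1.27251998e+00, -1.15100351e-01]), 'joint_vel': array([-8.63506377e-04,  2.50991737e-05, -4.68447843e-04, -7.47492315e-04,
       -7.57820452e-04, -7.69312408e-04]), 'effort': array([ 5.80531650e-05, -5.15371585e+01, -2.70728981e+01,  6.74316497e-02,
        3.50738084e-02, -1.27557996e-04]), 'tcp_pos': array([ 209.93781603, -561.27719542,  194.02186608]), 'tool_rot': array([-9.17010994e-04,  9.84037865e-01,  1.77956831e-01, -7.12534861e-05]), 'force': array([ 0.00597591, -0.63035793,  0.45103546]), 'moment': array([-0.02231953,  0.00124181, -0.02281662]), 'grip_width': 87.86041277213874}
top [[410.03919229   0.         274.82065592]
 [  0.         410.03919229 210.31181773]
 [  0.           0.           1.        ]] [ 475.8469254  -111.74091592 1131.44589044] [-0.69747932 -0.02209372  0.02352625  0.71587777] ['img', 'depth', 'mtx', 'eye', 'attitude']
scene [[407.95491151   0.         277.18761398]
 [  0.         407.95491151 206.99019627]
 [  0.           0.           1.        ]] [101.66830852 466.33221094 944.0290365 ] [-0.27279594 -0.10686532  0.31909592  0.90129905] ['img', 'depth', 'mtx', 'eye', 'attitude']
```

View pics/top0.png

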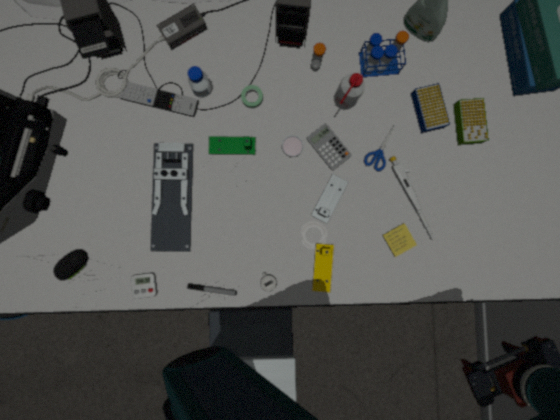

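View pics/scene0.png

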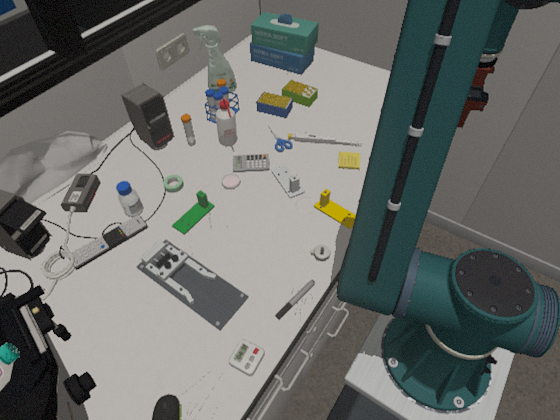

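The top view shows the track at about (172,197), with its open end at the bottom, and the silver slide at (328,199) with its block near the lower end. The calculator is just above the slide and the petri dish could be (314,234) or (291,147). Next I'll magnify both and mask them.

```bash
cat > h.py <<'E'
import numpy as np,cv2,pickle
from scipy.spatial.transform import Rotation as R
def q2R(q): return R.from_quat(np.roll(q,-1)).as_matrix()
def cast(c,uv,z,eye=None,A=None):
    uv=np.atleast_2d(uv).astype(float)
    eye=np.array(c["eye"]) if eye is None else eye; A=q2R(c["attitude"]) if A is None else A
    d=np.c_[uv,np.ones(len(uv))]@np.linalg.inv(c["mtx"]).T
    d=(d*[1,-1,-1])@A.T
    return eye+d*((z-eye[2])/d[:,2])[:,None]
E
python3 - <<'E'
from h import *
c=pickle.load(open("top.pkl","rb")); im=c["img"]
hsv=cv2.cvtColor(im,cv2.COLOR_BGR2HSV)
# track dark base
m=((im.max(2)<95)).astype(np.uint8)*255; k=np.zeros_like(m);k[130:260,140:205]=255;m&=k
m=cv2.morphologyEx(m,cv2.MORPH_CLOSE,np.ones((9,9)))
ct=max(cv2.findContours(m,0,2)[0],key=cv2.contourArea); rc=cv2.minAreaRect(ct); b=cv2.boxPoints(rc); print("track",rc); print(cast(c,b,6).round(1))
a=cv2.resize(im[135:260,140:205],None,fx=4.6,fy=4.6,interpolation=cv2.INTER_CUBIC)
s=cv2.resize(im[160:235,300:355],None,fx=7.6,fy=7.6,interpolation=cv2.INTER_CUBIC)
h=max(a.shape[0],s.shape[0]);P=lambda x:cv2.copyMakeBorder(x,0,h-x.shape[0],0,10,0)
cv2.imwrite("pics/crop1.png",cv2.convertScaleAbs(np.hstack([P(a),P(s)]),alpha=1.3)); print(a.shape,s.shape)
d=c["depth"]; print(d[165:232:4,308:350:3].round(0).astype(int))
print(im[165:232:4,308:350:3].max(2))
E
```

```text
track ((171.42080688476562, 196.9832305908203), (40.47575378417969, 109.11359405517578), 1.6602822542190552)
[[446.3 229.9   6. ]
 [747.9 219.2   6. ]
 [741.7 106.8   6. ]
 [440.2 119.5   6. ]]
(575, 299, 3) (570, 418, 3)
[[1144 1145 1142 1144 1142 1142 1141 1129 1128 1132 1128 1137 1141 1142]
 [1145 1141 1141 1138 1138 1140 1142 1142 1134 1143 1140 1142 1140 1145]
 [1142 1139 1139 1141 1139 1144 1139 1141 1140 1143 1139 1141 1142 1139]
 [1141 1139 1139 1135 1137 1135 1140 1140 1131 1132 1134 1144 1138 1139]
 [1137 1142 1140 1137 1138 1137 1142 1128 1133 1131 1128 1127 1132 1141]
 [1138 1140 1138 1137 1138 1134 1130 1132 1130 1128 1133 1129 1130 1137]
 [1135 1133 1138 1137 1139 1138 1131 1132 1134 1132 1128 1129 1128 1138]
 [1133 1136 1139 1137 1135 1128 1131 1131 1124 1132 1127 1128 1143 1137]
 [1139 1134 1137 1136 1131 1129 1122 1127 1128 1126 1128 1139 1137 1137]
 [1130 1135 1135 1132 1129 1125 1129 1128 1124 1127 1135 1134 1135 1137]
 [1133 1135 1135 1128 1124 1127 1125 1126 1125 1127 1134 1136 1134 1135]
 [1134 1132 1126 1127 1074 1072 1070 1121 1125 1135 1136 1135 1130 1131]
 [
[... 667 characters left out ...]
4 128 123 126 126 123 134  97 137 136 135 132 120]
 [128 124 126 126 124 117 138 136 136 135 113 114 121 125]
 [125 126 125 124 121 133 138 137 140 136 135 130 124 125]
 [125 126 127 124 123 138 137 138 136 136 135 123 123 124]
 [125 127 126 117 141 140 138 138 135 139 125 124 126 126]
 [125 125 122 137 139 138 141 137 138 134 123 126 126 124]
 [123 124 116  98  95 133 123 133 137 121 126 126 126 124]
 [125 114 142 103  90 120 131 130 124 124 126 126 124 124]
 [124 127 112 135 141 116 112 123 123 125 127 125 128 123]
 [129 132 131 127 120 123 138 121 125 124 125 123 128 126]
 [134 134 137 134 134 127 124 126 128 123 123 126 126 127]
 [129 125 127 126 136 128 130 126 123 125 126 127 123 126]]
```

View pics/crop1.png

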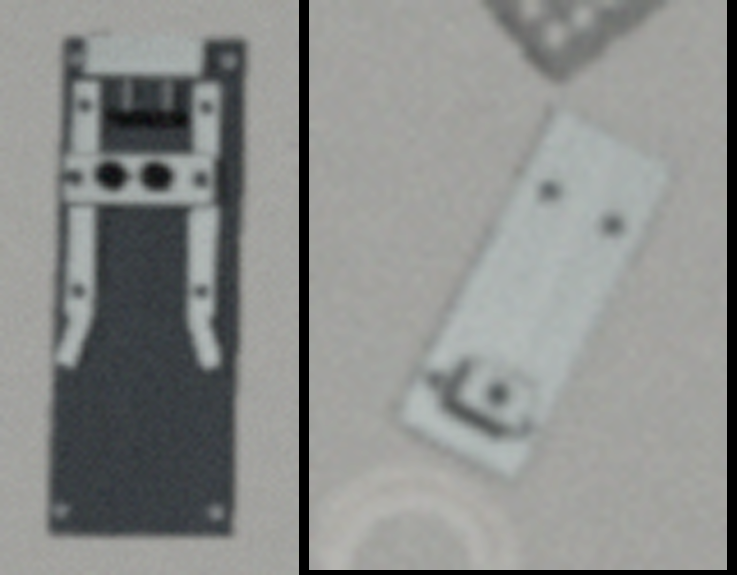

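```bash
python3 - <<'E'
from h import *
c=pickle.load(open("top.pkl","rb"))
p=np.array([[251,108],[359,170],[212,476],[91,418]])/7.6+[300,160]-.5+.5/7.6
w=cast(c,p,8)[:,:2]; print(w.round(1)); f=(w[0]+w[1])/2;b=(w[2]+w[3])/2
yaw=np.arctan2(*(f-b)[::-1]); print("len",np.linalg.norm(f-b),"yaw",np.degrees(yaw)); ctr=(f+b)/2
u=(f-b)/np.linalg.norm(f-b); print("ctr",ctr,"grip",ctr-45*u)
print("block",cast(c,np.array([190,393])/7.6+[300,160],61))
t=np.array([[446.3,229.9],[747.9,219.2],[741.7,106.8],[440.2,119.5]])
f=(t[1]+t[2])/2;b=(t[0]+t[3])/2;u=(f-b)/np.linalg.norm(f-b);print("track O",(f+b)/2+10*u,"yaw",np.degrees(np.arctan2(u[1],u[0])))
# tool: y axis current
from bench import r
o=r.get_obs();print(q2R(o["tool_rot"]).round(3))
E
```

```text
[[ 645.3 -277.1]
 [ 621.7 -315.5]
 [ 512.  -258.3]
 [ 534.1 -215.4]]
len 125.42479450893653 yaw -28.289898086044904
ctr [ 578.27938414 -266.58505589] grip [ 538.65414242 -245.25807254]
block [[ 537.90519683 -245.93475867   61.        ]]
track O [604.01748147 168.46229636] yaw -2.2219351217689804
[[ 0.937  0.35  -0.   ]
 [ 0.35  -0.937  0.002]
 [ 0.    -0.002 -1.   ]]
```

```bash
python3 -m jog '[{"travel":[0.1,0.1,0.02],"delta_rot":[0,0,0.06],"jaw":1},{"travel":[0.22,0.21,0.02],"delta_rot":[0,0,0.13],"jaw":1},{"travel":[0.34,0.33,0.02],"delta_rot":[0,0,0.2],"jaw":1},{"travel":[0.46,0.45,0.02],"delta_rot":[0,0,0.27],"jaw":1},{"travel":[0.58,0.56,0.02],"delta_rot":[0,0,0.34],"jaw":1},{"travel":[0.7,0.67,0.02],"delta_rot":[0,0,0.4],"jaw":1},{"travel":[0.78,0.76,0.02],"delta_rot":[0,0,0.44],"jaw":1},{"travel":[0.82,0.79,0.02],"delta_rot":[0,0,0.458],"jaw":1}]'
cat >> h.py <<'E'
def wrist(name):
    from bench import r
    o=r.get_obs(); c=r.camera("wrist"); T=c["tool_from_camera"]; Rt=q2R(o["tool_rot"])
    c["E"]=Rt@T[:3,3]+o["tcp_pos"]; c["A"]=Rt@T[:3,:3]; c["o"]=o
    pickle.dump(c,open(name+".pkl","wb")); cv2.imwrite(f"pics/{name}.png",c["img"]); return c
E
python3 - <<'E'
from h import *
c=wrist("w1"); print(c["o"]["tcp_pos"],c["o"]["q"].round(3),c["E"],c["A"].round(2),c["tool_from_camera"].round(2))
E
```

```text
time_s: 1.1
tcp_pos: [539.6, -242.2, 201.7]
tool_rot: [-0.001, 0.857, 0.515, -0.0]
force: [-0.7, -0.0, 0.0]
grip_width: 87.8
[ 539.58123238 -242.22279453  201.65856139] [-5.390e-01  3.420e-01  1.519e+00  1.000e-03  1.284e+00 -5.000e-02] [ 574.88310314 -175.59490611  391.43697275] [[ 0.88  0.45  0.13]
 [-0.47  0.85  0.24]
 [-0.   -0.28  0.96]] [[   0.      0.96    0.28   75.6 ]
 [   1.     -0.      0.     -0.6 ]
 [   0.      0.28   -0.96 -189.7 ]
 [   0.      0.      0.      1.  ]]
```

View pics/w1.png

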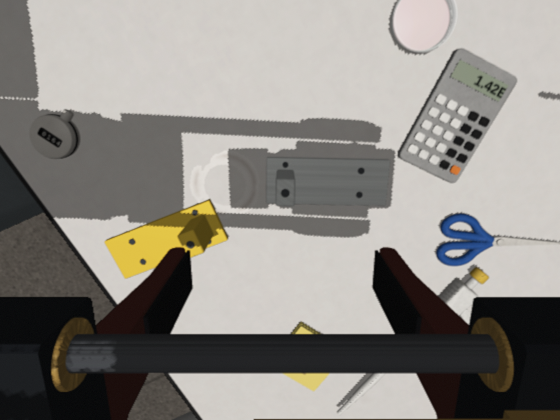

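```bash
python3 - <<'E'
from h import *
c=pickle.load(open("w1.pkl","rb"))
w=cast(c,[[391,150],[393,207],[231,207],[229,150]],8,c["E"],c["A"])[:,:2]; print(w.round(1)); f=(w[0]+w[1])/2;b=(w[2]+w[3])/2
u=(f-b);L=np.linalg.norm(u);u/=L;ctr=(f+b)/2;print(L,np.linalg.norm(w[0]-w[1]),"yaw",np.degrees(np.arctan2(u[1],u[0])),ctr,"grip",ctr-45*u)
print(cast(c,[285,192],61,c["E"],c["A"]))
g=cv2.cvtColor(c["img"],cv2.COLOR_BGR2GRAY)
for row in(160,200): e=np.abs(np.diff(cv2.GaussianBlur(g,(1,5),0)[row].astype(int)));print(row,[(i,e[i]) for i in range(180,420) if e[i]>18])
y=c["o"]["tool_rot"];print("tool y",q2R(y)[:,1])
E
```

```text
[[ 652.4 -268.4]
 [ 630.  -326. ]
 [ 474.8 -243.7]
 [ 503.9 -189.6]]
171.89007502967115 61.810060338327744 yaw -27.94615312724981 [ 565.28439823 -256.90281819] grip [ 525.53191957 -235.81394813]
[[ 539.98277957 -245.2200572    61.        ]]
160 [(181, np.int64(27)), (182, np.int64(45)), (183, np.int64(25)), (227, np.int64(51)), (228, np.int64(46)), (393, np.int64(38)), (394, np.int64(44))]
200 [(182, np.int64(47)), (183, np.int64(43)), (208, np.int64(27)), (210, np.int64(53)), (211, np.int64(34)), (228, np.int64(22)), (229, np.int64(49)), (230, np.int64(30)), (390, np.int64(45)), (391, np.int64(38))]
tool y [ 0.8827505  -0.46983581 -0.00242177]
```

```bash
python3 -m jog '[{"travel":[0,-0.008,-0.08],"delta_rot":[0,0,0],"jaw":1},{"travel":[0,-0.008,-0.18],"delta_rot":[0,0,0],"jaw":1},{"travel":[0,-0.008,-0.28],"delta_rot":[0,0,0],"jaw":1},{"travel":[0,-0.008,-0.36],"delta_rot":[0,0,0],"jaw":1},{"travel":[0,-0.008,-0.41],"delta_rot":[0,0,0],"jaw":1},{"travel":[0,-0.008,-0.435],"delta_rot":[0,0,0],"jaw":1},{"travel":[0,-0.008,-0.445],"delta_rot":[0,0,0],"jaw":1},{"travel":[0,-0.008,-0.447],"delta_rot":[0,0,0],"jaw":1}]' 30
python3 -m jog '[{"travel":[0,0,0],"delta_rot":[0,0,0],"jaw":-0.3},{"travel":[0,0,0],"delta_rot":[0,0,0],"jaw":-0.6},{"travel":[0,0,0],"delta_rot":[0,0,0],"jaw":-1},{"travel":[0,0,0],"delta_rot":[0,0,0],"jaw":-1},{"travel":[0,0,0],"delta_rot":[0,0,0],"jaw":-1},{"travel":[0,0,0],"delta_rot":[0,0,0],"jaw":-1},{"travel":[0,0,0],"delta_rot":[0,0,0],"jaw":-1},{"travel":[0,0,0],"delta_rot":[0,0,0],"jaw":-1}]' 30
```

```text
time_s: 2.15
tcp_pos: [541.6, -245.0, 23.3]
tool_rot: [-0.001, 0.857, 0.515, 0.001]
force: [1.0, 0.1, 0.4]
grip_width: 87.7
time_s: 3.15
tcp_pos: [541.4, -244.9, 23.3]
tool_rot: [-0.001, 0.857, 0.515, 0.001]
force: [-0.1, 0.4, 1.0]
grip_width: 17.7
```

```bash
python3 -m jog '[{"travel":[0,0,0.03],"delta_rot":[0,0,0],"jaw":-1},{"travel":[0,0,0.09],"delta_rot":[0,0,0],"jaw":-1},{"travel":[0,0,0.17],"delta_rot":[0,0,0],"jaw":-1},{"travel":[0,0.02,0.25],"delta_rot":[0,0,0],"jaw":-1},{"travel":[-0.02,0.07,0.31],"delta_rot":[0,0,0],"jaw":-1},{"travel":[-0.05,0.13,0.34],"delta_rot":[0,0,0],"jaw":-1},{"travel":[-0.08,0.2,0.34],"delta_rot":[0,0,0],"jaw":-1},{"travel":[-0.1,0.25,0.34],"delta_rot":[0,0,0],"jaw":-1}]' 40
python3 -m jog '[{"travel":[-0.03,0.09,0],"delta_rot":[0,0,0.03],"jaw":-1},{"travel":[-0.06,0.2,0],"delta_rot":[0,0,0.07],"jaw":-1},{"travel":[-0.1,0.33,0],"delta_rot":[0,0,0.12],"jaw":-1},{"travel":[-0.14,0.46,0],"delta_rot":[0,0,0.17],"jaw":-1},{"travel":[-0.18,0.59,0],"delta_rot":[0,0,0.22],"jaw":-1},{"travel":[-0.21,0.7,0],"delta_rot":[0,0,0.26],"jaw":-1},{"travel":[-0.235,0.77,0],"delta_rot":[0,0,0.28],"jaw":-1},{"travel":[-0.243,0.8,0],"delta_rot":[0,0,0.287],"jaw":-1}]'
python3 - <<'E'
from h import *
c=wrist("w2"); print(c["o"]["tcp_pos"],c["o"]["grip_width"],c["o"]["force"],q2R(c["o"]["tool_rot"]).round(4))
E
```

```text
time_s: 4.15
tcp_pos: [500.5, -143.7, 159.8]
tool_rot: [-0.001, 0.857, 0.515, 0.001]
force: [-0.7, 1.2, -2.0]
grip_width: 17.5
time_s: 5.15
tcp_pos: [402.5, 177.5, 159.9]
tool_rot: [-0.001, 0.719, 0.695, 0.0]
force: [-0.1, 0.8, -2.5]
grip_width: 17.8
[402.47722228 177.52856854 159.87100518] 17.766882483773244 [-0.07403659  0.82226197 -2.52174949] [[ 0.0347  0.9994 -0.001 ]
 [ 0.9994 -0.0347  0.0023]
 [ 0.0023 -0.0011 -1.    ]]
```

View pics/w2.png

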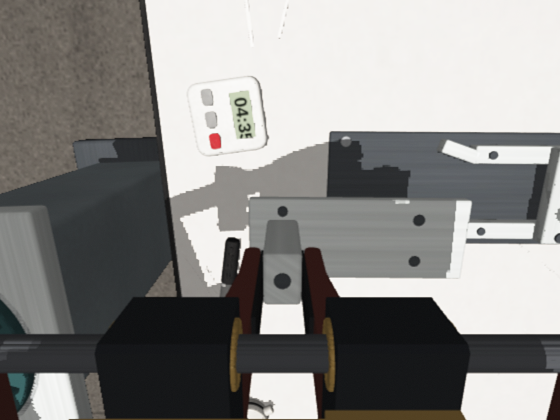

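The wrist view shows the held slide (250–470, 198–277), the base plate's corner (329,132) and the rails at rows 146–163 and 222–240, columns over 480. I'll fit those edges now.

```bash
cat >> h.py <<'E'
def edges(c,cols,lo,hi,z,sign):
    """strongest vertical gradient (sign +: brighter downward) per column -> world pts"""
    g=cv2.GaussianBlur(cv2.cvtColor(c["img"],cv2.COLOR_BGR2GRAY),(3,3),0).astype(float); P=[]
    for u in cols:
        d=sign*(g[lo+1:hi+1,u]-g[lo-1:hi-1,u]); i=d.argmax()
        if d[i]<15 or i in(0,len(d)-1): continue
        a,b,e=d[i-1:i+2]; P.append([u,lo+i+.5*(a-e)/(a-2*b+e)])
    P=np.array(P); W=cast(c,P,z,c["E"],c["A"])[:,:2]
    vx,vy,x0,y0=cv2.fitLine(W.astype(np.float32),cv2.DIST_HUBER,0,.01,.01).ravel()
    return len(P),P[:,1].mean(),np.degrees(np.arctan(vy/vx)),lambda x:y0+vy/vx*(x-x0)
E
python3 - <<'E'
from h import *
c=pickle.load(open("w2.pkl","rb"))
for n,a in dict(baseL=(range(360,550),124,142,6,-1),baseR=(range(485,552),234,250,6,1),railLin=(range(500,545),156,170,20,-1),railRin=(range(490,528),215,230,20,1),slL=(range(260,450),190,206,144.9,1),slR=(range(340,450),270,285,144.9,1),slR2=(range(340,450),270,285,144.9,-1)).items():
    try: k,m,ang,f=edges(c,*a); print(n,k,round(m,1),"ang",ang.round(2),"y at 402,505,540,600:",[round(float(f(x)),1) for x in(402,505,540,600)])
    except Exception as e: print(n,e)
print("rear corner L",cast(c,[[329,132]],6,c["E"],c["A"]),"leadin tip",cast(c,[[444,147]],20,c["E"],c["A"]))
print("slide front",cast(c,[[470,200],[462,277]],144.9,c["E"],c["A"]),"blockhole",cast(c,[[282,281]],198,c["E"],c["A"]))
E
```

```text
baseL 190 131.5 ang -2.32 y at 402,505,540,600: [230.6, 226.4, 225.0, 222.6]
baseR 67 243.5 ang -2.49 y at 402,505,540,600: [122.2, 117.7, 116.2, 113.6]
railLin 45 163.4 ang -2.27 y at 402,505,540,600: [203.6, 199.5, 198.1, 195.8]
railRin 38 222.5 ang -2.64 y at 402,505,540,600: [149.0, 144.2, 142.6, 139.9]
slL 190 198.6 ang -2.18 y at 402,505,540,600: [200.9, 197.0, 195.7, 193.4]
slR 108 277.4 ang -2.47 y at 402,505,540,600: [152.0, 147.5, 146.0, 143.4]
slR2 matmul: Input operand 1 has a mismatch in its core dimension 0, with gufunc signature (n?,k),(k,m?)->(n?,m?) (size 3 is different from 1)
rear corner L [[446.26823771 227.61620721   6.        ]] leadin tip [[546.89189983 212.09020939  20.        ]]
slide front [[510.51340087 196.73412384 144.9       ]
 [510.84863768 148.02343913 144.9       ]] blockhole [[401.56089273 175.96518305 198.        ]]
```

```bash
python3 -m jog '[{"travel":[0.01,0,-0.04],"delta_rot":[0,0,0],"jaw":-1},{"travel":[0.03,-0.002,-0.11],"delta_rot":[0,0,0],"jaw":-1},{"travel":[0.045,-0.004,-0.19],"delta_rot":[0,0,0],"jaw":-1},{"travel":[0.054,-0.004,-0.25],"delta_rot":[0,0,0],"jaw":-1},{"travel":[0.054,-0.004,-0.29],"delta_rot":[0,0,0],"jaw":-1},{"travel":[0.054,-0.004,-0.308],"delta_rot":[0,0,0],"jaw":-1},{"travel":[0.054,-0.004,-0.315],"delta_rot":[0,0,0],"jaw":-1},{"travel":[0.054,-0.004,-0.315],"delta_rot":[0,0,0],"jaw":-1}]'
python3 - <<'E'
from h import *
c=wrist("w3"); print(c["o"]["tcp_pos"],c["o"]["grip_width"],c["o"]["force"],q2R(c["o"]["tool_rot"]).round(4))
E
```

```text
time_s: 6.2
tcp_pos: [424.8, 176.3, 34.3]
tool_rot: [-0.001, 0.72, 0.694, 0.001]
force: [-0.5, 0.0, -2.1]
grip_width: 17.7
[424.76503916 176.26987881  34.25811774] 17.698197258882523 [-0.53892141  0.03949377 -2.13157096] [[ 3.550e-02  9.994e-01 -2.000e-04]
 [ 9.994e-01 -3.550e-02  3.200e-03]
 [ 3.200e-03 -3.000e-04 -1.000e+00]]
```

View pics/w3.png

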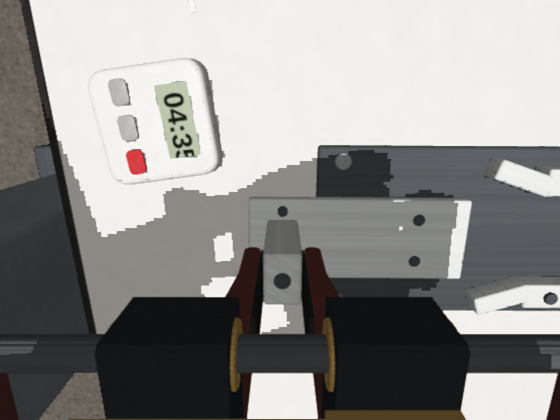

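The slide's front edge (column 470, rows 199–277) lies between the lead-in tips at (490,165) and (472,298), just before the mouth.

```bash
python3 - <<'E'
from h import *
c=pickle.load(open("w3.pkl","rb")); zt=c["o"]["tcp_pos"][2]-23.3+8
for n,a in dict(baseL=(range(410,550),138,156,6,-1),baseR=(range(455,552),302,318,6,1),slL=(range(330,450),190,206,zt,1),slR=(range(340,450),270,285,zt,-1)).items():
    try: k,m,ang,f=edges(c,*a); print(n,k,round(m,1),"ang",ang.round(2),"y at 425,530,604:",[round(float(f(x)),1) for x in(425,530,604)])
    except Exception as e: print(n,e)
print("leadins outer tips",cast(c,[[490,160],[497,160],[470,302],[478,310]],20,c["E"],c["A"]).round(1),"slide front",cast(c,[[470,200],[462,277]],zt,c["E"],c["A"]).round(1))
E
```

```text
baseL 140 145.6 ang -2.29 y at 425,530,604: [229.4, 225.2, 222.2]
baseR 83 310.1 ang -2.4 y at 425,530,604: [120.4, 116.0, 112.9]
slL 120 197.5 ang -2.47 y at 425,530,604: [201.1, 196.6, 193.4]
slR 110 277.7 ang -2.48 y at 425,530,604: [150.4, 145.8, 142.6]
leadins outer tips [[541.2 218.3  20. ]
 [545.1 218.1  20. ]
 [539.5 129.7  20. ]
 [545.1 123.8  20. ]] slide front [[533.1 195.3  19. ]
 [533.3 146.5  19. ]]
```

```bash
python3 -m jog '[{"travel":[0,-0.0015,-0.006],"delta_rot":[0,0,0],"jaw":-1},{"travel":[0,-0.0015,-0.010],"delta_rot":[0,0,0],"jaw":-1},{"travel":[0,-0.0015,-0.0115],"delta_rot":[0,0,0],"jaw":-1},{"travel":[0,-0.0015,-0.0115],"delta_rot":[0,0,0],"jaw":-1},{"travel":[0.015,-0.002,-0.0115],"delta_rot":[0,0,0],"jaw":-1},{"travel":[0.04,-0.003,-0.0115],"delta_rot":[0,0,0],"jaw":-1},{"travel":[0.06,-0.004,-0.0115],"delta_rot":[0,0,0],"jaw":-1},{"travel":[0.065,-0.0042,-0.0115],"delta_rot":[0,0,0],"jaw":-1}]'
```

```text
time_s: 7.25
tcp_pos: [452.1, 174.7, 29.8]
tool_rot: [-0.001, 0.72, 0.694, 0.002]
force: [-0.5, -0.5, -2.3]
grip_width: 17.7
```

```bash
python3 -m jog '[{"travel":[0.006,0,0],"delta_rot":[0,0,0],"jaw":-1},{"travel":[0.018,-0.0007,0],"delta_rot":[0,0,0],"jaw":-1},{"travel":[0.034,-0.0014,-0.001],"delta_rot":[0,0,0],"jaw":-1},{"travel":[0.05,-0.002,-0.001],"delta_rot":[0,0,0],"jaw":-1},{"travel":[0.07,-0.0029,-0.001],"delta_rot":[0,0,0],"jaw":-1},{"travel":[0.09,-0.0037,-0.001],"delta_rot":[0,0,0],"jaw":-1},{"travel":[0.1,-0.0041,-0.001],"delta_rot":[0,0,0],"jaw":-1},{"travel":[0.1,-0.0041,-0.001],"delta_rot":[0,0,0],"jaw":-1}]'
```

```text
time_s: 8.25
tcp_pos: [492.5, 173.1, 29.4]
tool_rot: [-0.001, 0.72, 0.694, 0.002]
force: [-0.1, 0.3, -2.5]
grip_width: 17.6
```

```bash
python3 -m jog '[{"travel":[0.01,-0.001,0],"delta_rot":[0,0,0],"jaw":-1},{"travel":[0.03,-0.0018,0],"delta_rot":[0,0,0],"jaw":-1},{"travel":[0.06,-0.003,0],"delta_rot":[0,0,0],"jaw":-1},{"travel":[0.09,-0.0043,0],"delta_rot":[0,0,0],"jaw":-1},{"travel":[0.12,-0.0055,0],"delta_rot":[0,0,0],"jaw":-1},{"travel":[0.15,-0.0067,0],"delta_rot":[0,0,0],"jaw":-1},{"travel":[0.17,-0.0075,0],"delta_rot":[0,0,0],"jaw":-1},{"travel":[0.175,-0.0077,0],"delta_rot":[0,0,0],"jaw":-1}]'
python3 - <<'E'
from h import *
from bench import r
c=wrist("w4"); t=r.camera("top"); pickle.dump(t,open("top2.pkl","wb")); print(c["o"]["tcp_pos"],c["o"]["force"],c["o"]["moment"])
E
```

```text
time_s: 9.25
tcp_pos: [563.2, 169.9, 29.4]
tool_rot: [-0.001, 0.72, 0.694, 0.002]
force: [-0.4, -0.5, -3.6]
grip_width: 17.9
[563.16253206 169.94654634  29.37233545] [-0.40305799 -0.52138012 -3.64027024] [-0.03984275  0.02938615  0.03656936]
```

View pics/w4.png

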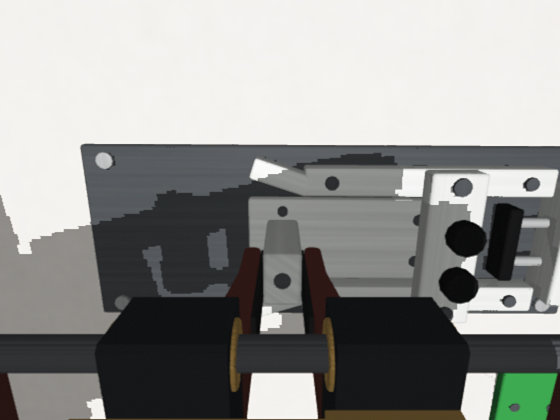

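The slide is in the channel with its front under the bridge, and the pad is still free. I'll advance in small steps, watching the force.

```bash
python3 -m jog '[{"travel":[0.006,-0.0002,0],"delta_rot":[0,0,0],"jaw":-1},{"travel":[0.012,-0.0005,0],"delta_rot":[0,0,0],"jaw":-1},{"travel":[0.018,-0.0007,0],"delta_rot":[0,0,0],"jaw":-1},{"travel":[0.024,-0.001,0],"delta_rot":[0,0,0],"jaw":-1},{"travel":[0.03,-0.0012,0],"delta_rot":[0,0,0],"jaw":-1},{"travel":[0.035,-0.0014,0],"delta_rot":[0,0,0],"jaw":-1},{"travel":[0.035,-0.0014,0],"delta_rot":[0,0,0],"jaw":-1},{"travel":[0.035,-0.0014,0],"delta_rot":[0,0,0],"jaw":-1}]' 50
python3 -m jog '[{"travel":[0.003,-0.0001,0],"delta_rot":[0,0,0],"jaw":-1},{"travel":[0.006,-0.0002,0],"delta_rot":[0,0,0],"jaw":-1},{"travel":[0.008,-0.0003,0],"delta_rot":[0,0,0],"jaw":-1},{"travel":[0.01,-0.0004,0],"delta_rot":[0,0,0],"jaw":-1},{"travel":[0.01,-0.0004,0],"delta_rot":[0,0,0],"jaw":-1},{"travel":[0.01,-0.0004,0],"delta_rot":[0,0,0],"jaw":-1},{"travel":[0.01,-0.0004,0],"delta_rot":[0,0,0],"jaw":-1},{"travel":[0.01,-0.0004,0],"delta_rot":[0,0,0],"jaw":-1}]'
```

```text
time_s: 10.35
tcp_pos: [576.4, 169.4, 29.4]
tool_rot: [-0.001, 0.72, 0.694, 0.002]
force: [-0.9, 0.3, -2.7]
grip_width: 17.5
time_s: 11.35
tcp_pos: [580.3, 169.2, 29.3]
tool_rot: [-0.001, 0.72, 0.694, 0.001]
force: [-0.8, 0.3, -1.8]
grip_width: 17.4
```

```bash
python3 -m jog '[{"travel":[0.003,-0.0001,0],"delta_rot":[0,0,0],"jaw":-1},{"travel":[0.006,-0.0002,0],"delta_rot":[0,0,0],"jaw":-1},{"travel":[0.008,-0.0003,0],"delta_rot":[0,0,0],"jaw":-1},{"travel":[0.01,-0.0004,0],"delta_rot":[0,0,0],"jaw":-1},{"travel":[0.01,-0.0004,0],"delta_rot":[0,0,0],"jaw":-1},{"travel":[0.01,-0.0004,0],"delta_rot":[0,0,0],"jaw":-1},{"travel":[0.01,-0.0004,0],"delta_rot":[0,0,0],"jaw":-1},{"travel":[0.01,-0.0004,0],"delta_rot":[0,0,0],"jaw":-1}]'
```

```text
time_s: 12.35
tcp_pos: [583.4, 169.0, 29.3]
tool_rot: [-0.001, 0.72, 0.694, 0.001]
force: [-5.4, -0.0, 3.1]
grip_width: 17.8
```

```bash
python3 -m jog '[{"travel":[0.003,-0.0001,0],"delta_rot":[0,0,0],"jaw":-1},{"travel":[0.006,-0.0002,0],"delta_rot":[0,0,0],"jaw":-1},{"travel":[0.008,-0.0003,0],"delta_rot":[0,0,0],"jaw":-1},{"travel":[0.008,-0.0003,0],"delta_rot":[0,0,0],"jaw":-1},{"travel":[0.008,-0.0003,0],"delta_rot":[0,0,0],"jaw":-1},{"travel":[0.008,-0.0003,0],"delta_rot":[0,0,0],"jaw":-1},{"travel":[0.008,-0.0003,0],"delta_rot":[0,0,0],"jaw":-1},{"travel":[0.008,-0.0003,0],"delta_rot":[0,0,0],"jaw":-1}]'
python3 - <<'E'
from h import *
from bench import r
import time
F=[]
for i in range(4):
    c=wrist("w5"); F.append(c["o"]["force"])
print(np.mean(F,0),np.std(F,0),c["o"]["tcp_pos"],q2R(c["o"]["tool_rot"]).round(4)[:,2])
E
```

```text
time_s: 13.35
tcp_pos: [585.0, 168.9, 29.3]
tool_rot: [-0.002, 0.72, 0.694, -0.0]
force: [-6.5, -0.0, 4.1]
grip_width: 17.6
[-6.96660704  0.67118284  4.76252772] [0.45885911 0.41025506 0.69757567] [585.06188372 168.92113803  29.26697605] [-0.0035  0.0032 -1.    ]
```

```bash
python3 -m jog '[{"travel":[0.006,-0.0002,0.0003],"delta_rot":[0,0,0],"jaw":-1},{"travel":[0.008,-0.0003,0.0005],"delta_rot":[0,0,0],"jaw":-1},{"travel":[0.01,-0.0004,0.0008],"delta_rot":[0,0,0],"jaw":-1},{"travel":[0.012,-0.0005,0.0008],"delta_rot":[0,0,0],"jaw":-1},{"travel":[0.013,-0.0005,0.0008],"delta_rot":[0,0,0],"jaw":-1},{"travel":[0.013,-0.0005,0.0008],"delta_rot":[0,0,0],"jaw":-1},{"travel":[0.013,-0.0005,0.0008],"delta_rot":[0,0,0],"jaw":-1},{"travel":[0.013,-0.0005,0.0008],"delta_rot":[0,0,0],"jaw":-1}]'
python3 - <<'E'
from h import *
F=[]
for i in range(8):
    c=wrist("w6"); F.append(c["o"]["force"])
print(np.mean(F,0),np.std(F,0),c["o"]["tcp_pos"],q2R(c["o"]["tool_rot"]).round(4))
E
```

```text
time_s: 14.55
tcp_pos: [587.3, 168.8, 29.3]
tool_rot: [-0.004, 0.72, 0.694, -0.002]
force: [-9.2, -0.0, 4.9]
grip_width: 17.8
[-9.27045628  0.67264296  5.33515437] [0.64161564 0.43281269 0.37955571] [587.31698946 168.73860081  29.28061778] [[ 0.0359  0.9993 -0.0084]
 [ 0.9994 -0.0358  0.0029]
 [ 0.0026 -0.0085 -1.    ]]
```

View pics/w6.png

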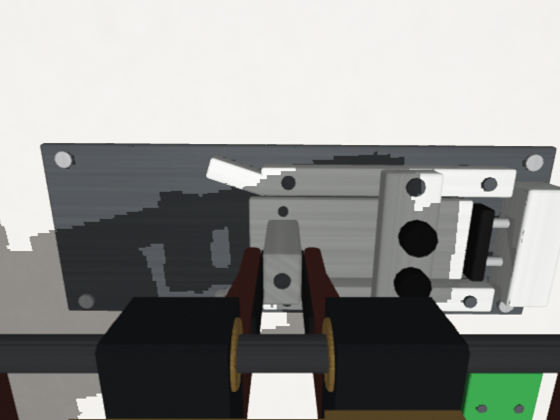

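The slide presses the pad: its front edge (column ~470) is in contact with the black pad, which has travelled. Next I'll measure that travel.

```bash
python3 - <<'E'
from h import *
for n,fr in(("w4",None),("w6",1)):
    c=pickle.load(open(n+".pkl","rb")); g=cv2.cvtColor(c["img"],cv2.COLOR_BGR2GRAY).astype(int)
    print(n,"pad row",g[215,440:545].tolist() if fr else g[215,480:545].tolist())
c=pickle.load(open("w6.pkl","rb")); C=lambda p,z:cast(c,p,z,c["E"],c["A"]).round(1)
print("base L/R corners",C([[42,145],[553,147]],6),"front edge",C([[471,201],[463,278]],14),"bridge edges L",C([[387,172],[378,295]],34))
for a in((range(60,250),136,154,6,-1),(range(255,370),190,204,14,1),(range(330,375),272,285,14,-1)):
    try: k,m,ang,f=edges(c,*a); print(k,m,ang,f(590),f(690))
    except Exception as e: print(e)
E
```

```text
w4 pad row [239, 239, 233, 187, 111, 88, 90, 90, 91, 91, 89, 71, 46, 39, 23, 10, 9, 8, 10, 8, 7, 12, 9, 10, 11, 11, 9, 9, 9, 14, 16, 21, 23, 24, 24, 24, 25, 24, 23, 24, 22, 23, 23, 46, 71, 79, 79, 79, 79, 78, 77, 63, 47, 46, 46, 46, 47, 61, 82, 92, 93, 94, 93, 90, 86]
w6 pad row [135, 135, 135, 135, 134, 135, 135, 135, 136, 136, 137, 136, 136, 136, 136, 135, 134, 142, 214, 242, 241, 241, 240, 240, 241, 241, 241, 241, 241, 241, 216, 122, 25, 5, 9, 9, 10, 10, 8, 10, 12, 18, 22, 24, 25, 25, 25, 25, 25, 22, 24, 23, 23, 24, 47, 71, 79, 78, 65, 65, 87, 93, 94, 93, 91, 87, 90, 92, 93, 96, 98, 97, 97, 97, 99, 98, 97, 97, 98, 97, 97, 98, 105, 135, 176, 209, 226, 233, 240, 242, 242, 241, 241, 241, 240, 239, 238, 239, 239, 240, 240, 241, 240, 239, 238]
base L/R corners [[449.4 226.8   6. ]
 [743.  215.6   6. ]] front edge [[695.7 187.3  14. ]
 [696.  138.7  14. ]] bridge edges L [[641.3 209.6  34. ]
 [639.3 139.9  34. ]]
190 143.09114516978002 -2.3356385 222.5969 218.51817
108 198.09770672499474 -2.2927363 192.63019 188.62646
41 277.4508954308254 -2.132676 142.77292 139.04897
```

```bash
python3 - <<'E'
from h import *
for n,a,b in(("w4",509.8,523.5),("w6",480.8,494.4)):
    c=pickle.load(open(n+".pkl","rb")); W=cast(c,[[a,215],[b,215]],23.5,c["E"],c["A"]); print(n,W[:,0].round(1),c["o"]["tcp_pos"][0])
E
```

```text
w4 [689.8 697.4] 563.1625320568438
w6 [697.  704.5] 587.3169894618921
```

```bash
python3 - <<'E'
from bench import r
o=r.get_obs(); print(o["time_s"],o["tcp_pos"],o["force"],o["grip_width"],abs(o["joint_vel"]).max()); print(r.sign_off())
E
```

```text
14.95 [587.30270363 168.74703544  29.28449332] [-10.52538881   0.67346449   4.14608432] 17.213710708031503 0.0012751964810557741
the job is handed in; nothing more can be done
None
```

I gripped the silver slide across its 18 mm block, set it into the track mouth and pushed it under the bridge onto the sprung stop. I handed the job in at 14.95 s with the robot still gripping and pushing.

**Push force:** The wrist cameras show the stop pad moved about 7.1 mm, which gives roughly 8.2 N. The wrist force along the track averaged 9.3 N, which fits once friction and the sensor's zero offset are taken off. The last single reading was 10.5 N, within about two standard deviations (0.6 N each) of that average.

**Position and rest:** The slide's front edge is about 0.3 mm off the track's middle and its yaw is within about 0.2°. The arm was at rest.

**Disagreements:**
- The slide's front edge is at about x = 92 mm in the track frame from the image and 93 mm from the arm's position.
- Under the push the tool tilted about 0.009 rad. It also presses the slide onto the base plate with about 5 N. I left both, because the tilt is well under the 0.05 rad limit.

**Bystanders:** I did not touch any knowingly and no unexpected forces appeared, but I did not re-measure where they ended up.

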